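Lock the recipe stand's sliding leg at its length mark

ROBOT

A 7-joint arm with a two-finger parallel gripper is mounted at the origin on the work surface; the furniture and walls round the work are solid. World frame = base frame: x ahead of the robot, y to its left, z up, the work surface at z = 0. Lengths are in m, angles in rad, forces in N, time in s.
With the tool pointing down it reaches from about 0.425 to 1.025 m from the base axis. Payload 9.4 kg.
Tool frame: the origin (TCP) lies midway between the tips of the shut fingers; the grasp point (between the pads) lies 19 mm behind it; z points along the fingers, y is the line along which they close (so a half turn about z gives the same grasp; the last joint's range is limited). The gripper opens to 93 mm and grips with 3 to 60 N. Pads are 15 mm wide; open, the fingers measure 128 mm over their backs; the gripper's body (75 mm by 188 mm) begins 65 mm behind the grasp point.
Start: joints at [-1.217, 0.599, -0.003, 1.599, 0.002, 0.943, -0.08], TCP at [0.303, 0.659, 0.219] pointing down, gripper open.
Joint ranges: [-2.57, 2.57], [-0.35, 1.97], [-1.29, 1.29], [0.11, 2.56], [-1.05, 4.19], [0.11, 1.86], [-2.63, 2.63]. Speed limits (rad/s): [2.22, 2.22, 3.01, 3.01, 3.14, 3.14, 3.14].

INTERFACE

Orientations are given as a unit quaternion [w, x, y, z].
In Python, from cell import state, camera, finish_job gives the robot as it stands.
- The arm moves only by the tool play_rows, never from a script. Its argument "increments" is a list of rows, each a list of 7 numbers: the finger opening in mm, from 0 to 93, then the shift along the tool's x, y, z in units of 30 mm (1.0 is 30 mm), then the turn, a rotation vector about the tool's x, y, z in degrees. A call has 1 to 8 rows; each row shifts and turns the commanded pose from where the row before left it, along the tool's axes as they then stand; what a row does not reach is not made up. A row lasts 1/8 s, in which the tool goes at most 62.5 mm and 10.7 degrees, less where a joint would pass 70% of its speed; a pose out of reach is approached as far as the arm can. A call is refused whole if a number of a shift passes 1 or a number of a turn 10.7, either way. A call with a gripper value outside its range is refused whole. The fingers move at their own pace and stop on an object; the grip force is fixed at half the most. Time passes only in rows, so rows that do not move let the fingers close. It gives the time, the measured TCP pose, the force, the opening and the grip force at its end, in the units of the state.
- state(): the state, without advancing time (a new reading comes with each control period).
- camera(name): name is "side" or "top" or "wrist"; returns a dict with "frame" (384x512x3 uint8, red, green, blue), "K" (3x3 intrinsics, pixels), "dist" ([k1, k2, p1, p2, k3] as OpenCV has them; the pictures are not rectified), "xyz" and "orientation" of the camera in the world; the wrist camera has in their place "mount" (4x4, takes a point from camera to tool coordinates, whose origin is the TCP and whose axes are the flange's). Camera axes: x right, y up, looking along -z (the intrinsics and any distortion apply to the point x, -y, -z); pixel columns grow to the right and rows downward; lengths in m; the calibration is good to about 2 mm. A picture is of the moment at which its call begins: read the wrist's pose just before it. There is no depth.
- finish_job(): hands the job in; it is judged then, once.
The state is a dict: "clock": time; "joint_pos": joint angles; "joint_vel": joint speeds; "joint_torque": joint torques, N m; "ee_pos": TCP position; "eef_rot": TCP orientation; "force": force on the tool from outside, world axes, zero at the start; "torque": the same for the moment, N m; "grip_width": opening from 0.0 (shut) to 1.0 (fully open); "finger_force": force on a finger pad.
Only numpy, scipy, OpenCV 4.12 (cv2) and the standard library are available. Lean on these libraries where they do the work, as an engineer would, in place of code of your own. Each camera call takes 0.05 s, during which the arm holds its last target. There are 200 camera calls.

TASK

With its cam lever still open, draw the sprung sliding leg of the recipe stand out until the pointer on its cross foot is level with the rider on the rule beside it. Hold the leg there, swing the cam lever fully shut against the leg, and finish still holding the leg at the mark with the lever shut, because its spring would pull it back in. Do not shift the rider, and leave the spice jar, the glass mill and the garlic where they stand.

Things in the scene. Friction and masses are not known exactly. Their poses are not given: they have to be found in the camera images.
- stand: Recipe stand, fixed: pale wooden base 100 (x) x 200 (y) x 16 mm, leaning backrest 160 mm high with a notebook on it. Origin: centre of the base's underside, on the worktop; z up; -x is the front, where the leg slides out of a steel collar (x -50 to -24 mm, top 58 mm high). The rule: a steel strip 14 mm wide, 6 mm high along x at y = -58 mm, x -38 to -234 mm.
- leg (a joint): How far the sliding leg is drawn out along the stand's -x, m: 0 fully in (its start) to 0.095. A spring draws it back with 3.6 N at 0, 6 N at 0.08, also when the lever is shut. Leg: steel bar, z 25 to 51 mm, bare side at y = -10 mm in the stand's frame, lever on its +y side.
- foot_inside (a point): Centre of the inner (+x) face of the wooden cross foot at the leg's front end: a wall 10 mm thick, 90 mm wide (y -45 to +45), z 8 to 60 mm; the point is 34 mm up, at x = -125 mm less joint leg in the stand's frame. Fully in, 75 mm of bar are free from collar to foot: room for open fingers to straddle bar and lever and draw the foot out from behind, without gripping.
- grip_point (a point): Point of the leg midway between the bar's bare side and the shut lever's outer side (together 20 mm wide), 14 mm behind the foot's inner face (x = -111 mm less joint leg in the stand's frame), 40 mm above the worktop; moves with the leg. Axes as the stand: fingers close along y, meeting the lever about 45 mm from its pivot.
- lever (a joint): Angle of the cam lever, rad: 0 shut (flat along the bar), about 0.24 to 0.32 open at the start, stop at 0.36. Stiff hinge about the vertical (0.2 N m, about 4 N at the grip point); stays where it is left.
- lever_tip (a point): Outer edge of the free end of the cam lever: a black lever 55 mm long, 6 mm thick, 24 mm high (z 26 to 50 mm) on the +y side of the bar. Its pivot is at x = -66, y = +4 mm in the stand's frame with the leg fully in; its free end is close behind the foot. Open, the tip stands up to 28 mm from the grip point's centre line.
- leg_pointer (a point): End of the small steel pointer at the foot's -y end, 12 mm above the worktop, 4 mm wide along x.
- mark_point (a point): Middle of the rider's edge that faces the pointer. Rider: dark steel clip 10 mm long (x), 18 mm wide, 14 mm high on the rule at y = -60 mm; it marks the wanted length. Pointer and rider are level when both points have the same x in the stand's frame: joint leg equals joint mark.
- mark (a joint): Setting of the rider along the stand's -x, m: the wanted value of joint leg. Held by friction; must not be shifted.
- spice_jar: Spice jar with red cap, 44 mm across, 105 mm high, near the stand; bystander, origin at its underside.
- mill: Small glass mill with grey top, 44 mm across, 90 mm high; bystander, origin at its underside.
- garlic: Head of garlic, 58 mm; bystander, origin at its underside.

How it is judged:
On the way, in this order (a step that is already met when the one before it is completed fails the run):
1. the leg is held by the fingers with its pointer level with the rider (within 5 mm), the lever still open (x of leg_pointer in the frame of mark_point between -0.005 and 0.005 m and value of joint lever above 0.15 rad and contact force between the fingers and stand above 1.5 N), for 0.2 s.
2. the lever is swung shut while the leg is held at the mark (x of leg_pointer in the frame of mark_point between -0.005 and 0.005 m and value of joint lever below 0.08 rad and contact force between the fingers and stand above 1.5 N), for 0.2 s.
At the end, for the whole second after the job is handed in: The fingers still hold the leg (contact over 1.5 N), at rest; its pointer is within 5 mm of the rider along the rule, and the cam lever is shut to within 0.08 rad (all of step 2 and velocity of joint leg between -0.01 and 0.01 m/s); the arm keeps its last pose, push and grip.
It fails at once if the lever is shut while the leg is more than 12 mm off the mark (value of joint lever below 0.12 rad and not (x of leg_pointer in the frame of mark_point between -0.012 and 0.012 m)).
It fails at once if the rider is shifted by more than 5 mm (distance of mark_point from where it was at the start of the episode above 0.005 m).
It fails at once if the spice jar is shifted by more than 30 mm (distance of spice_jar from where it was at the start of the episode above 0.03 m).
It fails at once if the mill is shifted by more than 30 mm (distance of mill from where it was at the start of the episode above 0.03 m).
It fails at once if the garlic is shifted by more than 30 mm (distance of garlic from where it was at the start of the episode above 0.03 m).
It also fails if it takes over 35 s, if anything falls off the work surface, if the arm or the gripper's body presses on something with over 40 N, if the wrist force passes 120 N, or if a joint passes its speed limit or range.

## Working session

There is one attempt and no reset: what is moved stays moved. The work goes in short steps, Python scripts to look and compute and a tool call to move; the robot and the scene stay as the last step left them, time stands still between calls to the robot, and variables do not carry over. Pictures are saved under pics/ and viewed, at most 10 in all, crops included, and the job is handed in when it is done.

Besides the shell and the picture viewer there is one more tool, called after "Request:" in YAML: its name, and indented under it one key for each argument. play_rows: Moves the arm, as the interface text tells. Its arguments: {"type":"object","properties":{"increments":{"type":"array"}},"required":["increments"]}

```bash
mkdir -p pics
cat > h.py <<'E'
import numpy as np, cv2
from scipy.spatial.transform import Rotation as R
from cell import state, camera
def q2m(q): return R.from_quat([q[1],q[2],q[3],q[0]]).as_matrix()
def grab(n):
    s=state(); c=camera(n)
    if 'mount' in c:
        T=np.eye(4);T[:3,:3]=q2m(s['eef_rot']);T[:3,3]=s['ee_pos'];M=T@np.array(c['mount']);c['Rm']=M[:3,:3];c['t']=M[:3,3]
    else: c['Rm']=q2m(c['orientation']);c['t']=np.array(c['xyz'])
    c['K']=np.array(c['K'],float);c['dist']=np.array(c['dist'],float);return c
def ray(c,p):
    u=cv2.undistortPoints(np.array(p,float).reshape(-1,1,2),c['K'],c['dist']).reshape(-1,2)
    d=np.c_[u[:,0],-u[:,1],-np.ones(len(u))]@c['Rm'].T
    return d
def plane(c,p,z):
    d=ray(c,p);return c['t']+d*((z-c['t'][2])/d[:,2])[:,None]
def proj(c,P):
    q=(np.atleast_2d(P)-c['t'])@c['Rm'];q=q*[1,-1,-1]
    return cv2.projectPoints(q,np.zeros(3),np.zeros(3),c['K'],c['dist'])[0].reshape(-1,2)
def save(c,n): cv2.imwrite('pics/'+n,c['frame'][:,:,::-1])
E
python3 - <<'E'
from h import *
s=state();print(s)
for n in['top','side']:
    c=grab(n);save(c,n+'0.png');print(n,c['t'],c['Rm'].round(2).tolist(),c['K'].tolist())
c=np.hstack([cv2.imread('pics/top0.png')]);
E
```

```text
{'clock': 0.0, 'joint_pos': array([-1.21669229,  0.60013664, -0.00255356,  1.60010632,  0.00179442,
        0.94289509, -0.07979228]), 'joint_vel': array([ 0.0007894 , -0.00203698, -0.000761  ,  0.00046787, -0.00025554,
       -0.00107538, -0.00158141]), 'joint_torque': array([ 8.26073774e-04, -7.65073228e+01,  1.49816595e+00, -2.52359837e+01,
       -5.23530599e-02,  1.70939241e-02,  1.48295635e-04]), 'ee_pos': array([0.30257026, 0.65831947, 0.21775991]), 'eef_rot': array([-1.00124062e-04,  2.13705222e-01,  9.76897888e-01, -7.65045193e-04]), 'force': array([ 0.74043065, -0.24444021,  0.62389044]), 'torque': array([ 0.02497138,  0.0114523 , -0.02428764]), 'finger_force': 0.0, 'grip_width': 1.002567191344432}
top [ 0.38196894 -0.00812945  1.11128756] [[0.0, 0.99, -0.16], [-1.0, -0.0, -0.02], [-0.02, 0.16, 0.99]] [[403.9251689450618, 0.0, 259.2040521020993], [0.0, 403.9251689450618, 187.65434385043167], [0.0, 0.0, 1.0]]
side [ 0.02565103 -0.7873073   0.48779986] [[0.83, 0.21, -0.51], [-0.55, 0.34, -0.76], [0.01, 0.92, 0.4]] [[388.26876861900723, 0.0, 256.5874255181915], [0.0, 388.26876861900723, 194.81031056291158], [0.0, 0.0, 1.0]]
```

View pics/top0.png

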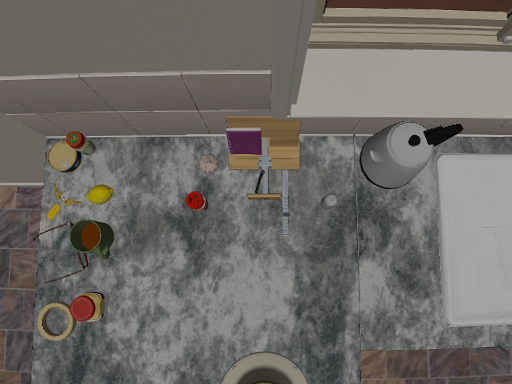

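View pics/side0.png

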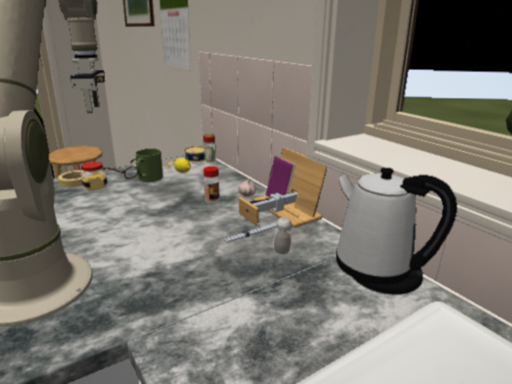

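The top view shows the stand near (263,150) px, leg and foot below it to (264,196), rule at (285,205). The jar is at (197,201), the garlic at (208,162) and the mill at (330,201). The side view confirms the leg points toward the robot.

Run:
```python
from h import *
im=cv2.imread('pics/top0.png')[110:245,180:345]
cv2.imwrite('pics/top0c.png',cv2.resize(im,None,fx=4.4,fy=4.4,interpolation=cv2.INTER_CUBIC))
```

```text
(no output)
```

View pics/top0c.png

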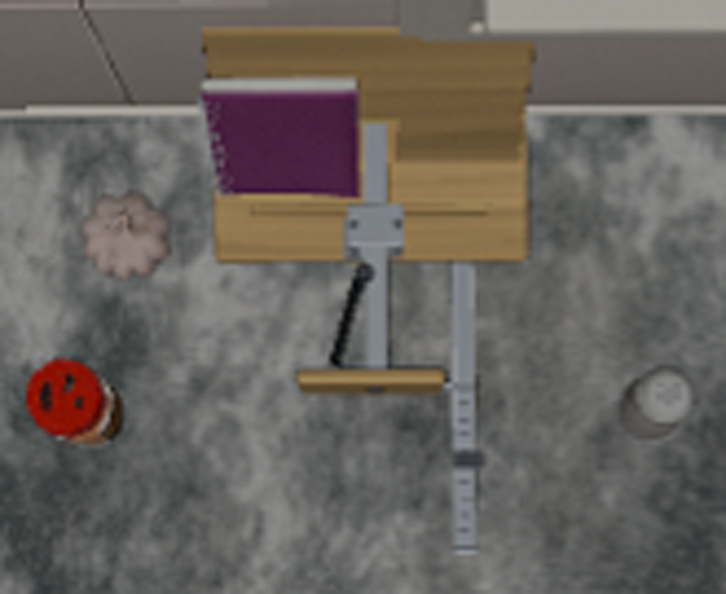

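The crop shows the base's front edge from (216,262) to (528,261), the foot's top from (298,372) to (445,372), the rule's end at (465,552), the rider at about (467,459) and the lever tip at about (336,360).

Run:
```python
from h import *
c=grab('top')
def P(u,v,z): return plane(c,[((u+.5)/4.4+180-.5,(v+.5)/4.4+110-.5)],z)[0].round(4)
for n,u,v,z in [('baseL',216,261,.016),('baseR',528,261,.016),('footL',298,371,.06),('footR',445,371,.06),('footfrontL',298,380,.06),('ruleend',465,552,.006),('rulestart',465,264,.006),('riderhi',467,451,.014),('riderlo',467,467,.014),('leverpiv',365,272,.05),('tip',336,364,.05),('jar',66,398,.105),('mill',664,396,.09),('collarT',375,206,.058),('collarB',375,256,.058),('barL',364,340,.051),('barR',387,340,.051)]: print(n,P(u,v,z))
```

```text
baseL [0.6102 0.0968 0.016 ]
baseR [ 0.6096 -0.0995  0.016 ]
footL [0.5337 0.0426 0.06  ]
footR [ 0.5335 -0.0453  0.06  ]
footfrontL [0.5283 0.0425 0.06  ]
ruleend [ 0.4282 -0.0587  0.006 ]
rulestart [ 0.6098 -0.0604  0.006 ]
riderhi [ 0.4901 -0.0601  0.014 ]
riderlo [ 0.4802 -0.06    0.014 ]
leverpiv [0.596  0.0026 0.05  ]
tip [0.5394 0.0201 0.05  ]
jar [0.5118 0.1736 0.105 ]
mill [ 0.5143 -0.1709  0.09  ]
collarT [ 0.6352 -0.0036  0.058 ]
collarB [ 0.6042 -0.0036  0.058 ]
barL [0.5539 0.0032 0.051 ]
barR [ 0.5538 -0.0107  0.051 ]
```

Request:
play_rows:
  increments:
    - [70,0,0,0,0,0,-8.2]
    - [70,0,0,0,0,0,-8.2]
    - [70,0,0,0,0,0,-8.3]
    - [70,-0.36,-0.9,0,0,0,0]
    - [70,-0.36,-0.9,0,0,0,0]
    - [70,-0.36,-0.9,0,0,0,0]
    - [70,-0.36,-0.9,0,0,0,0]
    - [70,-0.36,-0.9,0,0,0,0]

```text
clock: 1.15
ee_pos: [0.3571, 0.5227, 0.2184]
eef_rot: [-0.0, -0.0, 1.0, -0.0]
force: [1.2, -0.2, 0.1]
grip_width: 0.753
finger_force: 0.0
```

Request:
play_rows:
  increments:
    - [70,-0.36,-0.9,0,0,0,0]
    - [70,-0.36,-0.9,0,0,0,0]
    - [70,-0.36,-0.9,0,0,0,0]
    - [70,-0.36,-0.9,0,0,0,0]
    - [70,-0.36,-0.9,0,0,0,0]
    - [70,-0.36,-0.9,0,0,0,0]
    - [70,-0.36,-0.9,0,0,0,0]
    - [70,-0.36,-0.9,0,0,0,0]

```text
clock: 2.15
ee_pos: [0.4435, 0.3068, 0.2185]
eef_rot: [-0.0, -0.0, 1.0, -0.0]
force: [-0.2, 0.2, -0.5]
grip_width: 0.75
finger_force: 0.0
```

Request:
play_rows:
  increments:
    - [70,-0.36,-0.9,0,0,0,0]
    - [70,-0.36,-0.9,0,0,0,0]
    - [70,-0.36,-0.9,0,0,0,0]
    - [70,-0.36,-0.9,0,0,0,0]
    - [70,-0.36,-0.9,0,0,0,0]
    - [70,-0.36,-0.9,0,0,0,0]
    - [70,-0.36,-0.9,0,0,0,0]
    - [70,0,0,0,0,0,0]

```text
clock: 3.15
ee_pos: [0.5194, 0.1166, 0.2185]
eef_rot: [-0.0, 0.002, 1.0, -0.0]
force: [-0.4, -0.5, 0.5]
grip_width: 0.751
finger_force: 0.0
```

Run:
```python
from h import *
s=state();print(s['clock'],s['ee_pos'],q2m(s['eef_rot']).round(3).tolist(),s['force'],s['grip_width'])
c=grab('wrist');save(c,'w1.png');print(c['t'])
```

```text
3.15 [0.51944406 0.11657777 0.21849793] [[-1.0, 0.003, -0.0], [0.003, 1.0, -0.001], [0.0, -0.001, -1.0]] [-0.36364508 -0.49821984  0.50281773] 0.7508554156311458
[0.43879742 0.11800155 0.38434265]
```

View pics/w1.png

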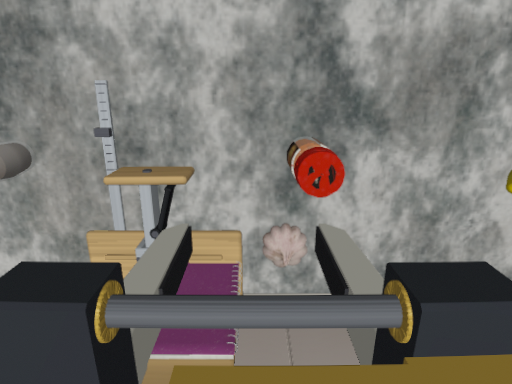

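The wrist view shows the foot at (150,175) px, the rider at (104,131), the jar at (318,170) and the fingers clear. I'll centre over the leg next.

Request:
play_rows:
  increments:
    - [70,-0.38,-0.98,0,0,0,0]
    - [70,-0.38,-0.98,0,0,0,0]
    - [70,-0.38,-0.98,0,0,0,0]
    - [70,-0.38,-0.98,0,0,0,0]
    - [70,0,0,0,0,0,0]
    - [70,0,0,0,0,0,0]

```text
clock: 3.95
ee_pos: [0.5642, 0.0029, 0.2185]
eef_rot: [-0.0, -0.001, 1.0, 0.0]
force: [0.2, -0.0, 0.1]
grip_width: 0.753
finger_force: 0.0
```

Run:
```python
from h import *
s=state();print(s['clock'],s['ee_pos'])
c=grab('wrist');save(c,'w2.png')
im=c['frame'][:,:,::-1][80:280,150:416]
cv2.imwrite('pics/w2c.png',cv2.resize(im,None,fx=3,fy=3,interpolation=cv2.INTER_CUBIC))
```

```text
3.95 [0.56417658 0.00290323 0.21849158]
```

View pics/w2c.png

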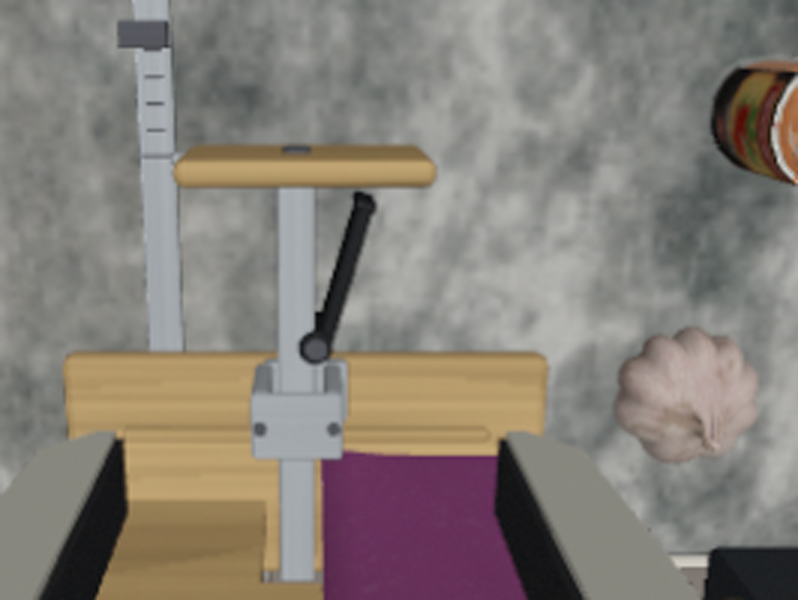

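The pointer tip is at (176,158) in the crop. The rider spans (118–168, 20–47), and the foot's inner top edge is at row 186.

Run:
```python
from h import *
c=grab('wrist');print(c['t'])
def P(u,v,z): return plane(c,[((u+.5)/3+149.5,(v+.5)/3+79.5)],z)[0].round(4)
for n,u,v,z in [('pointer',175,157,.012),('riderU',168,20,.014),('riderD',168,47,.014),('baseL',66,354,.016),('baseR',547,354,.016),('footIn1',180,172,.06),('footIn',180,187,.06),('footR',436,172,.06),('barL',279,250,.051),('barR',314,250,.051),('barL',279,200,.051),('barR',314,200,.051),('tip',376,205,.05),('collarB',300,394,.058)]: print(n,P(u,v,z))
```

```text
[0.48355785 0.00378732 0.38441765]
pointer [ 0.5286 -0.0477  0.012 ]
riderU [ 0.4781 -0.0483  0.014 ]
riderD [ 0.4878 -0.0486  0.014 ]
baseL [ 0.6072 -0.0941  0.016 ]
baseR [0.6067 0.1001 0.016 ]
footIn1 [ 0.5278 -0.0395  0.06  ]
footIn [ 0.5329 -0.0397  0.06  ]
footR [0.5276 0.0465 0.06  ]
barL [ 0.5565 -0.0067  0.051 ]
barR [0.5564 0.0056 0.051 ]
barL [ 0.5387 -0.0066  0.051 ]
barR [0.5387 0.0056 0.051 ]
tip [0.5405 0.0273 0.05  ]
collarB [0.6081 0.0008 0.058 ]
```

Request:
play_rows:
  increments:
    - [70,0,-0.03,0.94,0,0,0]
    - [70,0,0,0.94,0,0,0]
    - [70,0,0,0.94,0,0,0]
    - [70,0,0,0.94,0,0,0]
    - [70,0,0,0.94,0,0,0]
    - [70,0,0,0.94,0,0,0]
    - [70,0,0,0.94,0,0,0]
    - [70,0,0,0,0,0,0]

```text
clock: 5.05
ee_pos: [0.5633, 0.0016, 0.0198]
eef_rot: [-0.002, -0.001, 1.0, 0.0]
force: [0.1, -0.3, 0.7]
grip_width: 0.753
finger_force: 0.0
```

Request:
play_rows:
  increments:
    - [70,0.3,0,0,0,0,0]
    - [70,0.3,0,0,0,0,0]
    - [70,0.3,0,0,0,0,0]
    - [70,0.2,0,0,0,0,0]
    - [70,0.2,0,0,0,0,0]
    - [70,0,0,0,0,0,0]

```text
clock: 5.8
ee_pos: [0.5255, 0.0004, 0.0215]
eef_rot: [0.0, -0.0, 1.0, 0.0]
force: [4.6, 0.1, 3.1]
grip_width: 0.754
finger_force: 1.9
```

Contact: the spring pulls back with 4.6 N. I'll draw on and look before the last few mm.

Request:
play_rows:
  increments:
    - [70,0.2,0,0,0,0,0]
    - [70,0.2,0,0,0,0,0]
    - [70,0.2,0,0,0,0,0]
    - [70,0.2,0,0,0,0,0]
    - [70,0,0,0,0,0,0]

```text
clock: 6.42
ee_pos: [0.5015, 0.0003, 0.0213]
eef_rot: [0.0, -0.0, 1.0, -0.0]
force: [4.5, -0.4, 3.4]
grip_width: 0.751
finger_force: 2.3
```

Run:
```python
from h import *
s=state();print(s['clock'],s['ee_pos'],s['force'])
c=grab('wrist');save(c,'w3.png')
np.savez('w3.npz',t=c['t'],Rm=c['Rm'],K=c['K'],dist=c['dist'])
t=grab('top');a=cv2.resize(c['frame'][100:300,100:340,::-1],(600,500),interpolation=cv2.INTER_CUBIC)
b=cv2.resize(t['frame'][160:240,236:316,::-1],(200,200),interpolation=cv2.INTER_CUBIC)
out=np.zeros((500,800,3),np.uint8);out[:,:600]=a;out[:200,600:]=b;cv2.imwrite('pics/w3c.png',out)
```

```text
6.425 [5.01511507e-01 3.28093343e-04 2.12720463e-02] [ 4.45110933 -0.35499634  3.36420064]
```

View pics/w3c.png

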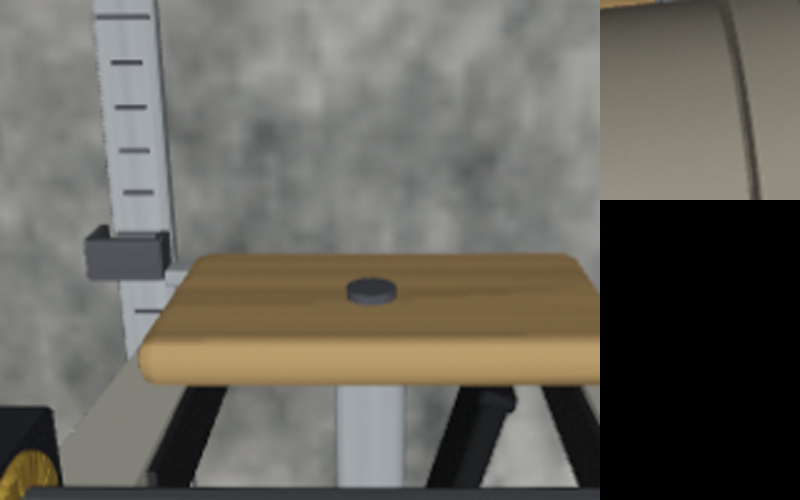

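The rider's top face spans rows 238–278 at columns 86–168. The pointer stub shows at (168–190, 264–285), just short of level. The top camera is blocked by the arm.

Run:
```python
from h import *
c=dict(np.load('w3.npz'))
im=cv2.imread('pics/w3.png');g=cv2.cvtColor(im,cv2.COLOR_BGR2GRAY)
print('pointer cols\n',g[198:220,162:182])
print('rider col\n',g[188:216,136:168:6].T)
def P(u,v,z): return plane(c,[((u+.5)/2.5+99.5,(v+.5)/2.5+99.5)],z)[0].round(4)
for n,u,v,z in [('riderU',166,238,.014),('riderD',166,278,.014),('pU',172,263,.012),('pD',172,284,.012),('footFrontTop',370,255,.06),('footBackTop',370,340,.06)]: print(n,P(u,v,z))
```

```text
pointer cols
 [[ 84  77  55  40  40  52 115  96  89 125 122 120 119 120 121 123 123 122
  119 117]
 [ 86  78  57  41  41  48 100  99  90 122 120 118 117 119 120 122 123 122
  120 118]
 [ 84  77  62  42  40  47 100 104  91 119 118 118 117 117 118 119 119 119
  118 117]
 [ 85  78  63  42  40  49  99 107  90 113 115 116 115 116 116 116 117 117
  116 111]
 [ 84  79  66  42  38  46  92 113  89 105 112 114 114 114 114 114 113 109
  105  96]
 [ 85  81  68  42  39  43  77 122  91 103 110 111 111 112 112 111 106  93
   87  91]
 [ 84  80  71  43  38  44  76 118  97 102 106 106 108 109 109 105  94  90
   92  95]
 [ 83  81  72  44  39  50  85 104 104 105 105 105 107 107 107  99  91  93
   97  98]
 [ 82  80  72  45  41  74 105 107 107 108 108 109 109 109 105  94  95  95
   98  98]
 [ 82  81  72  47  59 101 110 112 112 111 111 111 112 110  98  93  95  95
   97  97]
 [ 81  81  73  54 122 140 141 140 140 138 138 139 137 108  91  92  94  95
   95  94]
 [ 82  82  75  69 157 164 166 164 163 162 163 163 150 102  91  94  95  95
   95  96]
 [ 84  83  75  68 155 164 163 162 162 161 162 154 114  90  94  97 
[... 999 characters left out ...]
2  82  83  87 113 132 132 132]
 [166 166 167 161 131  92  99  78  74  87  85  86  84  83  84  84  85  84
   83  82  81  82  83  90 131 157 154 150]
 [163 164 164 158 129  91  99  78  74  87  86  86  85  84  84  85  85  83
   82  81  81  82  83  91 138 168 167 167]
 [170 170 169 163 132  92 100  78  73  87  85  85  85  85  84  85  84  83
   83  82  81  82  84  91 136 166 165 165]
 [159 159 160 146  96  47  43  40  41  40  40  41  40  40  38  39  38  39
   41  59 122 157 155 154 154 149 153 165]]
riderU [ 0.4773 -0.048   0.014 ]
riderD [ 0.487  -0.0488  0.014 ]
pU [ 0.484  -0.0476  0.012 ]
pD [ 0.4892 -0.048   0.012 ]
footFrontTop [ 0.4652 -0.0009  0.06  ]
footBackTop [ 0.4808 -0.0009  0.06  ]
```

About 4 mm remain.

Request:
play_rows:
  increments:
    - [70,0.07,0,0,0,0,0]
    - [70,0.07,0,0,0,0,0]
    - [70,0,0,0,0,0,0]
    - [70,0,0,0,0,0,0]
    - [70,0,0,0,0,0,0]

```text
clock: 7.15
ee_pos: [0.4977, 0.0003, 0.0213]
eef_rot: [0.0, -0.0, 1.0, 0.0]
force: [5.2, -0.5, 3.3]
grip_width: 0.751
finger_force: 2.6
```

Run:
```python
from h import *
s=state();print(s['clock'],s['ee_pos'],s['force'],s['finger_force'])
c=grab('wrist');save(c,'w4.png')
g=cv2.cvtColor(c['frame'],cv2.COLOR_RGB2GRAY)
print(g[184:222,160:182:2]); print(g[184:222,154])
```

```text
7.15 [4.97681571e-01 3.31537419e-04 2.12596869e-02] [ 5.1720274  -0.51860712  3.31541318] 2.558697536587715
[[134 169 162 155  91 130 131 135 139 140 134]
 [169 170 162 157  93 131 132 136 140 141 135]
 [168 169 163 158  96 132 133 136 140 142 137]
 [168 170 164 159 100 133 133 135 140 142 138]
 [169 170 164 158 104 129 134 135 139 141 138]
 [168 170 164 159 108 121 133 134 136 137 136]
 [169 170 165 159 113 121 133 133 133 132 131]
 [169 170 165 159 122 117 132 132 130 128 129]
 [168 170 165 160 128 110 132 131 128 125 126]
 [169 170 166 159 131 110 132 130 125 122 123]
 [169 170 167 159 134 110 131 129 124 119 121]
 [168 170 167 159 138 106 129 128 122 116 118]
 [168 170 168 159 140 100 128 127 121 115 116]
 [160 161 160 151 143  97 128 127 120 116 115]
 [126 127 122 116 130  91 129 126 121 116 116]
 [ 82  81  57  51 100  91 129 125 121 118 117]
 [ 97  97  53  46 100  92 129 124 122 119 117]
 [ 98  99  56  40  98  92 129 123 121 120 116]
 [ 68  67  62  40  92  91 127 122 121 120 106]
 [ 85  85  67  37  76  91 125 121 120 112  88]
 [ 86  85  71  39  75  97 117 115 116  97  93]
 [ 86
[... 250 characters left out ...]
3 161 161 114  93  98  99]
 [ 84  84  76 154 162 161 161  92  99 101 102]
 [ 83  83  76 154 161 161 150  97 102 103 104]
 [ 82  81  76 133 152 152 117 100 103 104 104]
 [ 81  81  76  71 119 129  96 100 101 100 101]
 [ 82  82  77  40 111 112  94  97  96  96  97]
 [ 85  84  80  51 147  99  91  94  93  92  95]
 [ 89  90  87 115 158  87  92  94  94  93  94]
 [135 138 139 158 145  89  93  95  95  95  95]
 [165 167 171 167 110  91  95  95  95  95  95]
 [165 167 171 166  88  92  95  93  95  93  93]
 [165 167 171 152  88  94  95  95  95  95  94]]
[130 163 163 163 163 164 164 164 164 164 164 164 165 157 125  81  96  97
  69  84  85  85  84  84  85  85  84  84  83  82  81  82  84  88 138 166
 166 165]
```

The rider's top centre is at row 210 and the pointer's at 210.4, so they are level. Closing now.

Request:
play_rows:
  increments:
    - [55,0,0,0,0,0,0]
    - [45,0,0,0,0,0,0]
    - [38,0,0,0,0,0,0]
    - [32,0,0,0,0,0,0]
    - [26,0,0,0,0,0,0]
    - [20,0,0,0,0,0,0]
    - [12,0,0,0,0,0,0]
    - [12,0,0,0,0,0,0]

```text
clock: 8.2
ee_pos: [0.4974, 0.0006, 0.021]
eef_rot: [-0.0, 0.0, 1.0, 0.0]
force: [5.5, 0.4, -0.2]
grip_width: 0.208
finger_force: 34.4
```

Request:
play_rows:
  increments:
    - [12,0,0,0,0,0,0]
    - [12,0,0,0,0,0,0]
    - [12,0,0,0,0,0,0]

```text
clock: 8.57
ee_pos: [0.4974, 0.0006, 0.021]
eef_rot: [-0.0, -0.0, 1.0, 0.0]
force: [4.6, 0.2, 0.9]
grip_width: 0.207
finger_force: 34.4
```

Run:
```python
from h import *
s=state();print(s['clock'],s['ee_pos'],s['force'],s['finger_force'],s['grip_width']*93)
c=grab('wrist');save(c,'w5.png')
cv2.imwrite('pics/w5c.png',cv2.resize(c['frame'][140:384,100:400,::-1],None,fx=2.4,fy=2.4,interpolation=cv2.INTER_CUBIC))
g=cv2.cvtColor(c['frame'],cv2.COLOR_RGB2GRAY)
print(g[192:222,160:182:2].T)
```

```text
8.575 [0.49741149 0.00061101 0.0210429 ] [4.55592128 0.16506549 0.93066503] 34.35811445116997 19.269143314760687
[[179 180 180 180 180 179 159 100 112 117  63  79  92  92  92  91  91  92
   92  91  90  90  89  88  89  89 101 149 175 175]
 [180 180 180 180 180 180 161 100  83  68  63  80  91  92  93  91  92  92
   92  92  91  90  89  89  90  90 102 152 180 180]
 [173 173 174 174 175 175 155  81  57  65  73  65  55  58  61  65  70  78
   84  83  81  82  79  79  81  82  98 153 181 181]
 [166 168 168 169 170 170 149  80  51  45  46  44  44  46  61  94 143 172
  174 175 173 168 134  47  55 101 152 173 160 120]
 [ 99 101 105 110 114 120 130 135 139 142 146 141 121 110 116 117 146 173
  173 172 171 166 146 145 166 153 118  95  96  98]
 [141 141 140 140 135 128 125 118 119 120 114 106 108 112 115 117 144 170
  171 172 172 167 141 100  98  96  97 100 101 103]
 [142 141 140 139 138 138 138 137 137 137 135 134 125 113 117 118 144 170
  171 159 125 104 105 103 100 102 102 102 102 103]
 [140 139 138 137 135 135 134 134 132 132 132 130 123 116 118 119 125 122
   96 101 106 109 109 105 102 102 103 103 102 102]
 [138 134 133 131 130 128 129 129 130 130 130 130 124 112 106 100  99  99
  103 108 111 111 110 105 102 102 103 103 103 103]
 [136 132 129 127 124 122 124 125 126 127 128 117  95  99 103 103 103 104
  105 110 111 111 109 106 100 101 103 102 102 102]
 [137 134 131 130 126 124 124 125 124 124 114  95 101 105 106 104 104 103
  105 110 110 111 109 105 102 102 102 102 102 102]]
```

View pics/w5c.png

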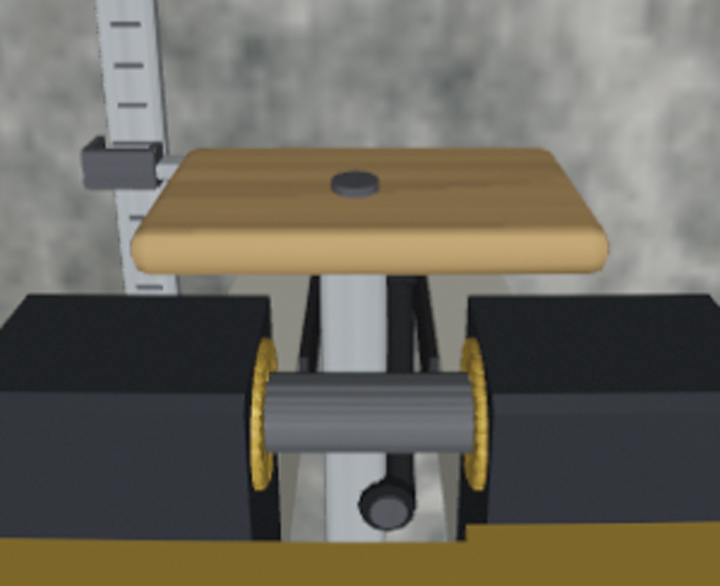

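The lever lies flat along the bar (19.3 mm opening). The pointer at row 211 is level with the rider's centre at 210.4, with 34 N of grip.

```bash
python3 -c "
from cell import finish_job
print(finish_job())"
```

```text
the job is handed in; nothing more can be done
None
```

I handed the job in at about 8.6 s: the gripper is holding the leg with its pointer within about 0.5 mm of the rider (by wrist camera) and the cam lever shut. The rider, spice jar, mill and garlic were not touched as far as I could see, and no verdict came back.

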